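Swap which organiser drawer stands open on the washing-sink lip

ROBOT

A 7-joint arm with a two-finger parallel gripper is mounted at the origin on the work surface. World frame = base frame: x ahead of the robot, y to its left, z up, the work surface at z = 0. Lengths are in m, angles in rad, forces in N, time in s.
With the tool pointing down it reaches from about 0.425 to 0.95 m from the base axis. Payload 4.7 kg.
Tool frame: the origin (TCP) lies at the very end of the fingers, on their centre line; the grasp point (between the pads) lies 19 mm behind it (r.hold_point_z is the distance from the TCP to the grasp point, in m); z points along the fingers, y is the direction in which the jaws open and shut (so a half turn about z gives the same grasp; the last joint's range is limited). The gripper opens to 85 mm and grips with 20 to 120 N. Pads are 22 mm wide; open, the fingers measure 114 mm over their backs; the gripper's body (76 mm by 85 mm) begins 54 mm behind the grasp point. The pads swing forward as they close: fully open they stand 13 mm farther back than shut.
Start: joints at [-1.207, 0.469, -0.049, 1.532, 0.024, 1.141, -0.082], TCP at [0.258, 0.624, 0.231] pointing down, gripper open.
Joint ranges: [-2.59, 2.59], [-0.33, 1.99], [-1.39, 1.29], [0.1, 2.45], [-1.04, 4.18], [0.21, 1.99], [-2.66, 2.66]. Speed limits (rad/s): [2.57, 2.57, 3.14, 3.14, 3.14, 3.14, 3.14].

INTERFACE

Orientations are given as a rotation vector (axis times angle).
In Python, from cell import readout, viewer, order, r gives the robot as it stands.
- The arm moves only by the tool move_arm, never from a script. Its argument "increments" is a list of rows, each an object with "translation": the shift along the world's x, y, z in m, a list of three; "turn": the turn, a rotation vector about the world's x, y, z in rad, a list of three; "grip": the finger opening in m, from 0 to 0.0854. In form: [{"translation": [dx, dy, dz], "turn": [wx, wy, wz], "grip": grip}, ...]. A call has 1 to 10 rows; each row is the pose to reach, as a shift and turn from the pose measured when the call began; what a row does not reach only later rows make up. A row lasts 1/12 s, in which the tool goes at most 41.7 mm and 7.16 degrees, less where a joint would pass 70% of its speed; a pose out of reach is approached as far as the arm can. A call with a gripper value outside its range is refused whole. The fingers move at their own pace and stop on an object; the grip force is fixed at half the most. Time passes only in rows, so rows that repeat a pose let the fingers close. It gives the time, the measured TCP pose, the force and the opening at its end, in the units of the state.
- readout.observe(): the state, without advancing time (a new reading comes with each control period).
- viewer.snapshot(name): name is "scene" or "side" or "wrist"; returns the picture (480x640x3 uint8, blue, green, red); there is no depth.
- viewer.get_calibration(name): a dict with "fovy" (degrees; the focal length in pixels is half the picture's height over the tangent of half this angle, whatever the lens; pixels are square), "cx", "cy" (the principal point, pixels), "dist_coeffs" ([k1, k2, p1, p2, k3] as OpenCV has them; the pictures are not rectified), "extrinsics" (4x4, takes a point from camera to world coordinates); the wrist camera has in their place "T_tool_cam" (4x4, takes a point from camera to tool coordinates, whose origin is the TCP and whose axes are the flange's). Camera axes: x right, y down, z forward; pixel columns grow to the right and rows downward; lengths in m; the calibration is good to about 2 mm. A picture is of the moment at which its call begins: read the wrist's pose just before it. get_calibration takes no time and is no camera call.
- order.sign_off(): hands the job in, once; it reports no verdict.
The state is a dict: "time_s": time; "joint_pos": joint angles; "dq": joint speeds; "joint_efforts": joint torques, N m; "eef_pos": TCP position; "tool_rot": TCP orientation; "ft_force": force on the tool from outside, world axes, zero at the start; "moment": the same for the moment, N m; "finger_gap": opening from 0.0 (shut) to 1.0 (fully open).
Only numpy, scipy, OpenCV 4.12 (cv2) and the standard library are available. Lean on these libraries where they do the work, as an engineer would, in place of code of your own. Each camera call takes 0.05 s, during which the arm holds its last target.

TASK

One drawer of the clear two-drawer organiser has been left standing open: slide it home until its catch clicks and it stays shut by itself. Then press the catch button of the other drawer, the one with the brush in it, so that it springs out, and leave it standing open and the first one shut.

Things in the scene. Friction and masses are not known exactly. Their poses are not given: they have to be found in the camera images.
- stood_open_front (a point): Drawer standing open at the start (two brass couplings inside; may be left or right of the other): centre of its front panel's outer face, 32 mm above the lip. Translucent upright panel 92 mm wide, 46 high, 10 thick, lower edge 9 mm above the lip. Site +x is level, into the organiser, the way to push it shut; z up. Fixed organiser, 158 mm deep, 204 wide; its drawers open towards the robot.
- drawer_stood_open (a joint): How far that drawer is out, m: 0 = shut and caught, 0.07 to 0.11 at the start. A weak opening spring (under 4 N) slides it out again if not caught. The catch clicks by itself when it is pushed 2 mm past 0 (about 5 to 12 N near the end); the hard stop is 6 mm past 0; let go, it settles at 0 and stays.
- stood_shut_button (a point): Drawer shut at the start (bamboo brush inside): centre of its catch button's top, 76 mm above the lip. Grey 30 x 30 mm button, 12 mm proud of the white bridge over the drawer, 40 mm behind the shut drawer's front. Axes as the other point. Press straight down: 9 mm travel, about 4 N at the bottom, drawer free from 6 mm. The equal button 100 mm to the side is the other drawer's: not that one.
- drawer_stood_shut (a joint): How far the drawer with the brush is out, m: 0 = shut and caught, as at the start. When its button is pressed, a spring slides it out towards the robot to 0.07 to 0.11 in about 1 s. Keep the space in front of it clear.

How it is judged:
By the outcome, as a careful person would: the job done as asked, in the order asked, and still so for the second after the job is handed in, with the robot touching nothing.
It also fails if it takes over 38 s, if anything falls off the work surface, if the arm or the gripper's body presses on something with over 40 N, if the wrist force passes 120 N, or if a joint passes its speed limit or range.

## Working session

There is one attempt and no reset: what is moved stays moved. The work goes in short steps, Python scripts to look and compute and a tool call to move; the robot and the scene stay as the last step left them, time stands still between calls to the robot, and variables do not carry over. Pictures are saved under pics/ and viewed, and the job is handed in when it is done.

Besides the shell and the picture viewer there is one more tool, called after "Emit:" in YAML: its name, and indented under it one key for each argument. move_arm: Moves the arm, as the interface text tells. Its arguments: {"type":"object","properties":{"increments":{"type":"array"}},"required":["increments"]}

```bash
mkdir -p pics; python3 - <<'E'
from cell import readout, viewer, order, r
import cv2
s=readout.observe(); print(s)
for n in ("scene","side","wrist"):
    cv2.imwrite(f"pics/{n}0.png",viewer.snapshot(n))
    print(n,viewer.get_calibration(n))
E
```

```text
{'time_s': 0.0, 'joint_pos': array([-1.20688996,  0.4694368 , -0.04857556,  1.53371246,  0.0240761 ,
        1.14099105, -0.08232162]), 'dq': array([ 0.00050516,  0.00062932,  0.00049267, -0.00125854,  0.00067336,
        0.00037708,  0.00083377]), 'joint_efforts': array([-1.79582125e-04, -5.10302746e+01, -4.64935997e-02, -2.37711722e+01,
        1.08024370e-02,  7.85289245e-03, -3.04080238e-06]), 'eef_pos': array([0.25814673, 0.62304586, 0.23025663]), 'tool_rot': array([-6.13022015e-01, -3.08087034e+00,  3.04094056e-03]), 'ft_force': array([ 0.03392071,  0.26452504, -0.44089878]), 'moment': array([ 0.0271366 , -0.05773153,  0.04899992]), 'finger_gap': 1.0035033260373474}
scene {'fovy': 54.73121547646202, 'cx': 318.78805958121694, 'cy': 235.23575445527587, 'dist_coeffs': array([-0.05977426,  0.        ,  0.        ,  0.        ,  0.        ]), 'extrinsics': array([[-0.72200203,  0.51339091, -0.46383494,  0.91166835],
       [ 0.69188005,  0.53948617, -0.47985067,  0.35451219],
       [ 0.00388156, -0.6673713 , -0.74471503,  0.55901415],
       [ 0.        ,  0.        ,  0.        , 
[... 278 characters left out ...]
3667, -0.68651879,  0.72669457, -0.44311742],
       [ 0.01154273, -0.7270621 , -0.68647467,  0.53772476],
       [ 0.        ,  0.        ,  0.        ,  1.        ]])}
wrist {'fovy': 59.14250911604226, 'cx': 312.18964689433585, 'cy': 236.78309158313158, 'dist_coeffs': array([-0.08066269,  0.        ,  0.        ,  0.        ,  0.        ]), 'T_tool_cam': array([[-2.72937813e-04, -9.50983300e-01, -3.09242121e-01,
         7.90711241e-02],
       [ 9.99999882e-01, -1.35617687e-04, -4.65549856e-04,
        -6.88392891e-04],
       [ 4.00791437e-04, -3.09242212e-01,  9.50983225e-01,
        -1.43088582e-01],
       [ 0.00000000e+00,  0.00000000e+00,  0.00000000e+00,
         1.00000000e+00]])}
```

View pics/scene0.png

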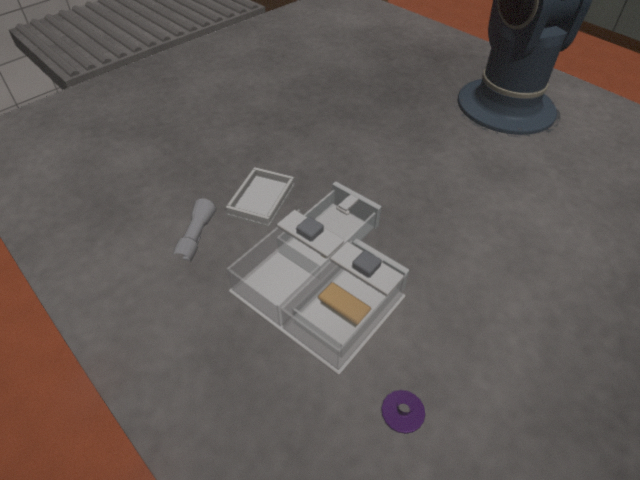

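View pics/side0.png

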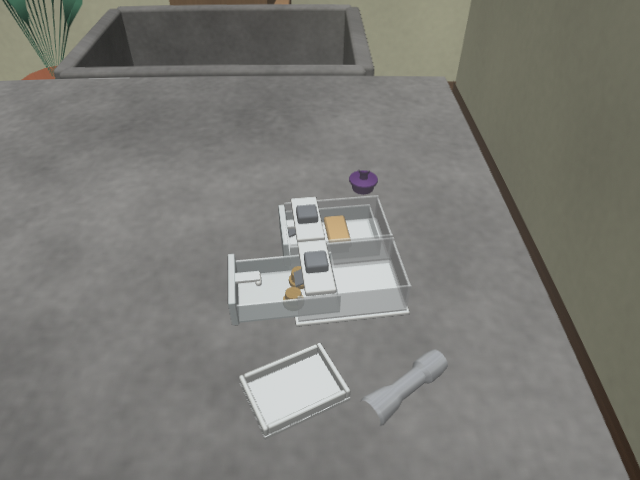

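View pics/wrist0.png

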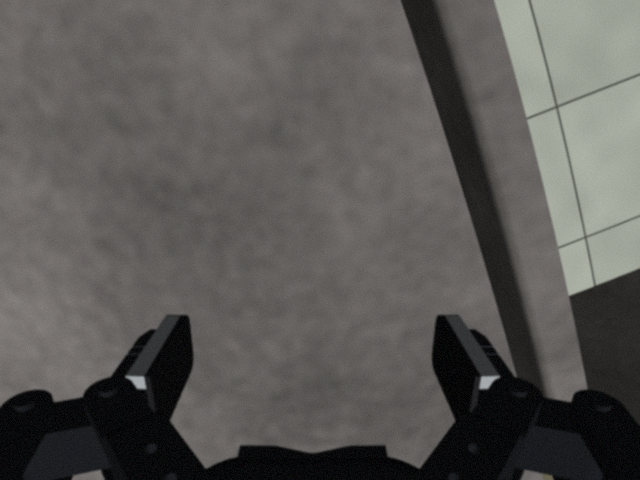

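The open drawer is on the −y side, with its front panel near scene (357,205) and side (233,289). The brush drawer is on the +y side, with its button near scene (367,262) and side (307,213). I'll zoom in for accurate corners.

```bash
python3 - <<'E'
import cv2
a=cv2.imread('pics/scene0.png')[170:290,270:420]; cv2.imwrite('pics/scz.png',cv2.resize(a,None,fx=5,fy=5,interpolation=cv2.INTER_CUBIC))
a=cv2.imread('pics/side0.png')[190:330,220:350]; cv2.imwrite('pics/siz.png',cv2.resize(a,None,fx=4,fy=4,interpolation=cv2.INTER_CUBIC))
E
```

```text
(no output)
```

View pics/scz.png

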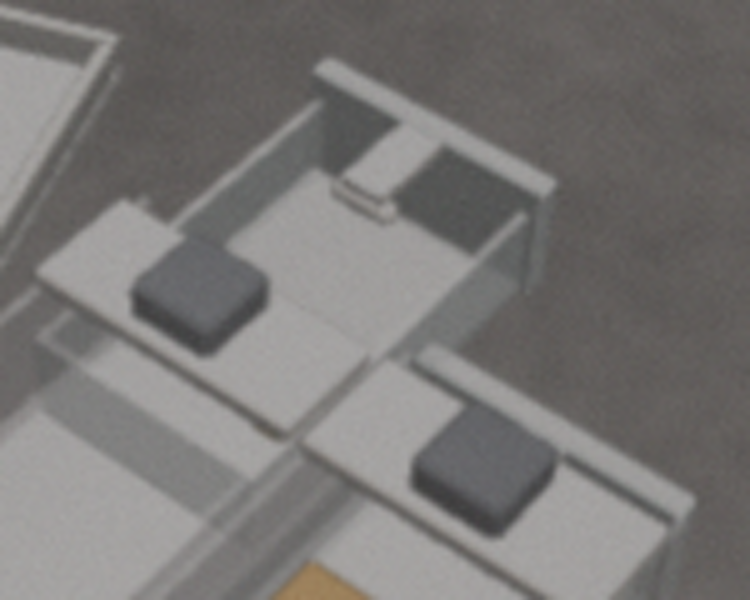

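View pics/siz.png

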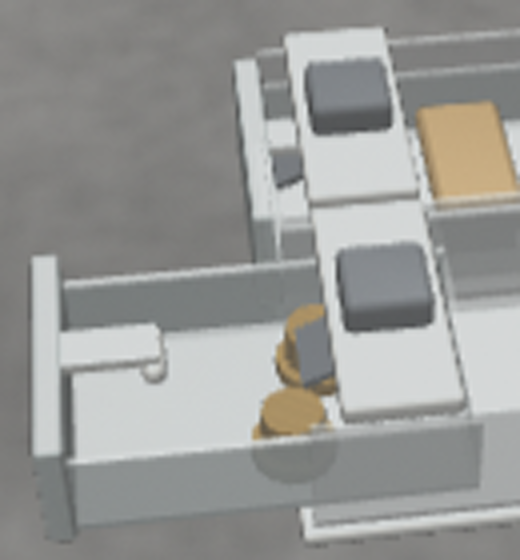

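```bash
cat > h.py <<'E'
import numpy as np, cv2
from cell import readout, viewer, order, r
def cam(n):
    c=viewer.get_calibration(n); f=240/np.tan(np.radians(c['fovy']/2))
    return np.array([[f,0,c['cx']],[0,f,c['cy']],[0,0,1]]),c['dist_coeffs'],c
def ray(n,uv,T=None):
    K,d,c=cam(n); T=c['extrinsics'] if T is None else T
    p=cv2.undistortPoints(np.array([[uv]],float),K,d)[0,0]
    v=T[:3,:3]@np.array([p[0],p[1],1]); return T[:3,3],v/np.linalg.norm(v)
def tri(rs):
    A=0;b=0
    for o,v in rs:
        P=np.eye(3)-np.outer(v,v); A=A+P; b=b+P@o
    x=np.linalg.solve(A,b)
    return x,[np.linalg.norm((np.eye(3)-np.outer(v,v))@(x-o)) for o,v in rs]
def onz(n,uv,z):
    o,v=ray(n,uv); return o+v*(z-o[2])/v[2]
E
python3 - <<'E'
from h import *
S=lambda u,v:(270+u/5,170+v/5); D=lambda u,v:(220+u/4,190+v/4)
P={'btnOpen':((201,284),(384,276)),'btnBrush':((485,459),(349,89)),
'panelR(-y)':((328,58),(36,457)),'panelL(+y)':((556,183),(33,258)),'brushpanel-y':((430,345),(258,217)),'brushpanel+y':((694,497),(235,62))}
np.set_printoptions(precision=4,suppress=True)
for k,(a,b) in P.items():
    x,e=tri([ray('scene',S(*a)),ray('side',D(*b))]); print(k,x,np.array(e))
E
```

```text
btnOpen [0.6076 0.0207 0.0725] [0.0011 0.0011]
btnBrush [0.596  0.1195 0.0716] [0.0015 0.0015]
panelR(-y) [ 0.496  -0.0383  0.0521] [0.0014 0.0014]
panelL(+y) [0.4854 0.0516 0.052 ] [0.0011 0.0011]
brushpanel-y [0.5635 0.0708 0.0527] [0.0012 0.0012]
brushpanel+y [0.5517 0.1594 0.0526] [0.0014 0.0014]
```

Both views agree to about 1 mm. The organiser is yawed about 6.7°, so the push direction is (0.993, 0.117), and the drawer is out about 78 mm. I'll move to a point in front of the open drawer with the fingers shut.

Emit:
move_arm:
  increments:
    - {"translation": [0.203, -0.62, 0], "turn": [0, 0, 0.51], "grip": 0}
    - {"translation": [0.203, -0.62, 0], "turn": [0, 0, 0.51], "grip": 0}
    - {"translation": [0.203, -0.62, 0], "turn": [0, 0, 0.51], "grip": 0}
    - {"translation": [0.203, -0.62, 0], "turn": [0, 0, 0.51], "grip": 0}
    - {"translation": [0.203, -0.62, 0], "turn": [0, 0, 0.51], "grip": 0}
    - {"translation": [0.203, -0.62, 0], "turn": [0, 0, 0.51], "grip": 0}
    - {"translation": [0.203, -0.62, 0], "turn": [0, 0, 0.51], "grip": 0}
    - {"translation": [0.203, -0.62, 0], "turn": [0, 0, 0.51], "grip": 0}
    - {"translation": [0.203, -0.62, 0], "turn": [0, 0, 0.51], "grip": 0}
    - {"translation": [0.203, -0.62, 0], "turn": [0, 0, 0.51], "grip": 0}

```text
time_s: 0.98
eef_pos: [0.3879, 0.2254, 0.2308]
tool_rot: [-0.184, 3.136, -0.002]
ft_force: [1.0, 0.5, 0.4]
finger_gap: -0.003
```

Emit:
move_arm:
  increments:
    - {"translation": [0.073, -0.222, 0], "turn": [0, 0, 0], "grip": 0}
    - {"translation": [0.073, -0.222, 0], "turn": [0, 0, 0], "grip": 0}
    - {"translation": [0.073, -0.222, 0], "turn": [0, 0, 0], "grip": 0}
    - {"translation": [0.073, -0.222, 0], "turn": [0, 0, 0], "grip": 0}
    - {"translation": [0.073, -0.222, 0], "turn": [0, 0, 0], "grip": 0}
    - {"translation": [0.073, -0.222, 0], "turn": [0, 0, 0], "grip": 0}
    - {"translation": [0.073, -0.222, -0.04], "turn": [0, 0, 0], "grip": 0}
    - {"translation": [0.073, -0.222, -0.08], "turn": [0, 0, 0], "grip": 0}
    - {"translation": [0.073, -0.222, -0.12], "turn": [0, 0, 0], "grip": 0}
    - {"translation": [0.073, -0.222, -0.12], "turn": [0, 0, 0], "grip": 0}

```text
time_s: 1.82
eef_pos: [0.4552, 0.0029, 0.1048]
tool_rot: [0.183, -3.122, 0.004]
ft_force: [-1.0, 0.2, -0.1]
finger_gap: -0.001
```

```bash
python3 - <<'E'
from h import *
print(readout.observe())
a=viewer.snapshot('side'); cv2.imwrite('pics/side1.png',a)
E
```

```text
{'time_s': 1.8167, 'joint_pos': array([-0.29030037,  0.29095784,  0.22439111,  2.16600217, -0.09431879,
        0.7082005 ,  1.68543458]), 'dq': array([-0.01299132, -0.09536844,  0.01130313, -0.08322339,  0.03403982,
        0.12614433, -0.03229275]), 'joint_efforts': array([  0.48144618, -32.90478945,   2.04255156, -18.50371957,
        -0.11532131,  -0.96803717,   0.16866511]), 'eef_pos': array([0.45524969, 0.00285121, 0.10478954]), 'tool_rot': array([ 0.18291665, -3.12184293,  0.0043913 ]), 'ft_force': array([-0.9839454 ,  0.19748599, -0.11131627]), 'moment': array([ 0.00644769,  0.06059932, -0.03995679]), 'finger_gap': -0.0012246413682951466}
```

View pics/side1.png

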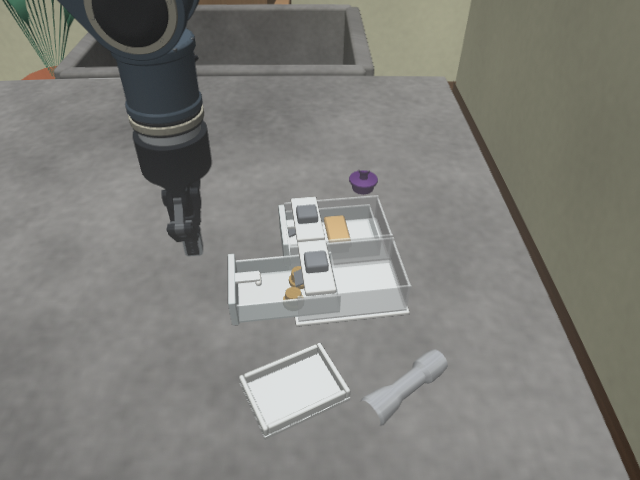

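The shut fingers, at about (195,250), are clear in front of the panel at (233,289). I'll descend now.

Emit:
move_arm:
  increments:
    - {"translation": [0.004, 0, -0.04], "turn": [0, 0, 0], "grip": 0}
    - {"translation": [0.004, 0, -0.079], "turn": [0, 0, 0], "grip": 0}
    - {"translation": [0.004, 0, -0.079], "turn": [0, 0, 0], "grip": 0}
    - {"translation": [0.004, 0, -0.079], "turn": [0, 0, 0], "grip": 0}

```text
time_s: 2.2
eef_pos: [0.4618, 0.0032, 0.0296]
tool_rot: [0.184, -3.125, 0.004]
ft_force: [0.7, -0.2, 1.4]
finger_gap: 0.0
```

Emit:
move_arm:
  increments:
    - {"translation": [0.01, 0.0012, 0], "turn": [0, 0, 0], "grip": 0}
    - {"translation": [0.02, 0.0024, 0], "turn": [0, 0, 0], "grip": 0}
    - {"translation": [0.03, 0.0035, 0], "turn": [0, 0, 0], "grip": 0}
    - {"translation": [0.04, 0.0047, 0], "turn": [0, 0, 0], "grip": 0}
    - {"translation": [0.05, 0.0059, 0], "turn": [0, 0, 0], "grip": 0}
    - {"translation": [0.06, 0.007, 0], "turn": [0, 0, 0], "grip": 0}
    - {"translation": [0.07, 0.0082, 0], "turn": [0, 0, 0], "grip": 0}
    - {"translation": [0.08, 0.0094, 0], "turn": [0, 0, 0], "grip": 0}
    - {"translation": [0.084, 0.0099, 0], "turn": [0, 0, 0], "grip": 0}
    - {"translation": [0.084, 0.0099, 0], "turn": [0, 0, 0], "grip": 0}

```text
time_s: 3.03
eef_pos: [0.5467, 0.0132, 0.0294]
tool_rot: [0.184, -3.125, 0.004]
ft_force: [-1.9, 0.8, 1.8]
finger_gap: -0.002
```

```bash
python3 - <<'E'
from h import *
s=readout.observe();print(s['eef_pos'],s['ft_force'],s['time_s'])
a=viewer.snapshot('side'); b=viewer.snapshot('scene')
cv2.imwrite('pics/m2.png',np.hstack([cv2.resize(a[190:330,220:350],None,fx=3,fy=3),cv2.resize(b[160:300,270:400],None,fx=3,fy=3)]))
E
```

```text
[0.54665368 0.01317313 0.02940686] [-1.92161288  0.82445491  1.82548512] 3.0333
```

View pics/m2.png

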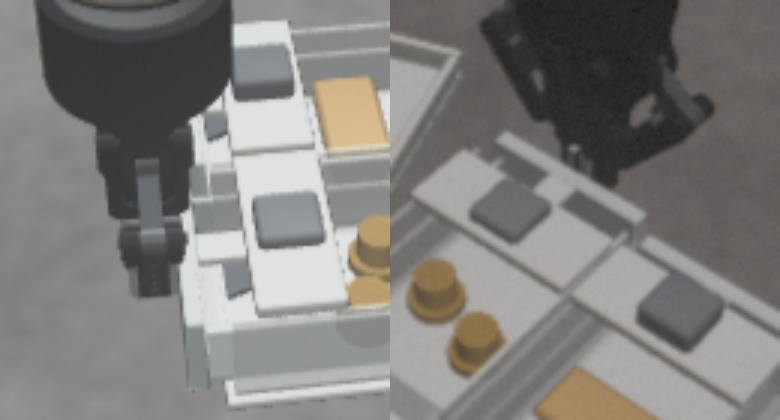

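The fingers are on the panel and the drawer has about 11 mm left to go. I'll continue gently.

Emit:
move_arm:
  increments:
    - {"translation": [0.004, 0.0005, 0], "turn": [0, 0, 0], "grip": 0}
    - {"translation": [0.008, 0.001, 0], "turn": [0, 0, 0], "grip": 0}
    - {"translation": [0.011, 0.0013, 0], "turn": [0, 0, 0], "grip": 0}
    - {"translation": [0.011, 0.0013, 0], "turn": [0, 0, 0], "grip": 0}

```text
time_s: 3.47
eef_pos: [0.5581, 0.0145, 0.0292]
tool_rot: [0.184, -3.127, 0.004]
ft_force: [-2.6, -0.1, 0.4]
finger_gap: -0.002
```

Emit:
move_arm:
  increments:
    - {"translation": [0.002, 0.0002, 0], "turn": [0, 0, 0], "grip": 0}
    - {"translation": [0.003, 0.0004, 0], "turn": [0, 0, 0], "grip": 0}

```text
time_s: 3.63
eef_pos: [0.5612, 0.0149, 0.0291]
tool_rot: [0.184, -3.126, 0.004]
ft_force: [-3.6, -0.4, 0.9]
finger_gap: 0.003
```

Emit:
move_arm:
  increments:
    - {"translation": [0.002, 0.0002, 0], "turn": [0, 0, 0], "grip": 0}
    - {"translation": [0.002, 0.0002, 0], "turn": [0, 0, 0], "grip": 0}

```text
time_s: 3.8
eef_pos: [0.5632, 0.0151, 0.029]
tool_rot: [0.184, -3.126, 0.004]
ft_force: [-3.7, -0.7, 1.0]
finger_gap: -0.003
```

```bash
python3 - <<'E'
from h import *
a=viewer.snapshot('side'); b=viewer.snapshot('scene')
cv2.imwrite('pics/m3.png',np.hstack([cv2.resize(a[190:330,220:350],None,fx=3,fy=3),cv2.resize(b[160:300,270:400],None,fx=3,fy=3)]))
E
```

```text
(no output)
```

View pics/m3.png

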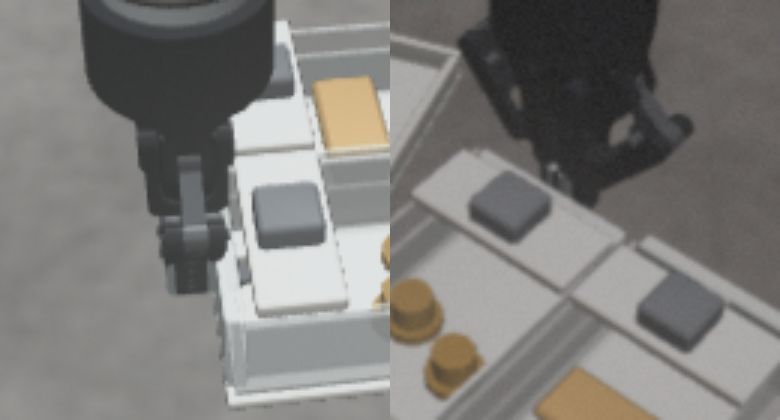

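Emit:
move_arm:
  increments:
    - {"translation": [0.002, 0.0002, 0], "turn": [0, 0, 0], "grip": 0}
    - {"translation": [0.002, 0.0002, 0], "turn": [0, 0, 0], "grip": 0}

```text
time_s: 4.07
eef_pos: [0.5632, 0.0151, 0.029]
tool_rot: [0.183, -3.122, 0.004]
ft_force: [-8.3, -0.3, 6.0]
finger_gap: 0.001
```

Emit:
move_arm:
  increments:
    - {"translation": [0.003, 0.0004, 0], "turn": [0, 0, 0], "grip": 0}
    - {"translation": [0.003, 0.0004, 0], "turn": [0, 0, 0], "grip": 0}

```text
time_s: 4.23
eef_pos: [0.5631, 0.0151, 0.0289]
tool_rot: [0.183, -3.115, 0.004]
ft_force: [-10.6, -1.1, 8.0]
finger_gap: 0.001
```

The TCP hasn't moved while the force rose to about 11 N, and the front is about 6 mm past the shut position, so this is the hard stop. I'll back off and check that the drawer stays shut.

Emit:
move_arm:
  increments:
    - {"translation": [-0.004, -0.0005, 0], "turn": [0, 0, 0], "grip": 0}
    - {"translation": [-0.012, -0.0014, 0], "turn": [0, 0, 0], "grip": 0}
    - {"translation": [-0.025, -0.003, 0], "turn": [0, 0, 0], "grip": 0}
    - {"translation": [-0.05, -0.006, 0], "turn": [0, 0, 0], "grip": 0}
    - {"translation": [-0.06, -0.007, 0], "turn": [0, 0, 0], "grip": 0}
    - {"translation": [-0.06, -0.007, 0.03], "turn": [0, 0, 0], "grip": 0}
    - {"translation": [-0.06, -0.007, 0.07], "turn": [0, 0, 0], "grip": 0}
    - {"translation": [-0.06, -0.007, 0.11], "turn": [0, 0, 0], "grip": 0}
    - {"translation": [-0.06, -0.007, 0.11], "turn": [0, 0, 0], "grip": 0}

```text
time_s: 4.98
eef_pos: [0.5091, 0.0083, 0.1463]
tool_rot: [0.183, -3.132, 0.002]
ft_force: [1.3, -0.5, 0.5]
finger_gap: -0.001
```

```bash
python3 - <<'E'
from h import *
s=readout.observe();print(s['eef_pos'],s['tool_rot'],s['ft_force'],s['time_s'])
a=viewer.snapshot('side'); b=viewer.snapshot('scene')
cv2.imwrite('pics/m4.png',np.hstack([cv2.resize(a[190:330,220:350],None,fx=3,fy=3),cv2.resize(b[160:300,270:400],None,fx=3,fy=3)]))
E
```

```text
[0.50914519 0.00830673 0.14627246] [ 1.82969803e-01 -3.13172959e+00  1.61057696e-03] [ 1.27253343 -0.49545785  0.48150951] 4.9833
```

View pics/m4.png

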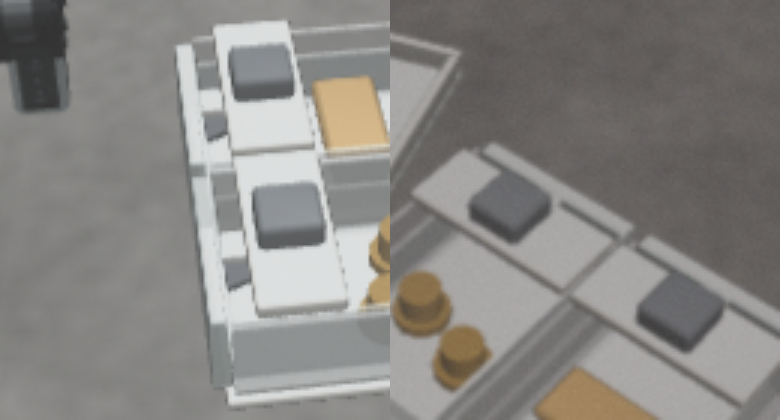

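The first drawer is flush with its neighbour and stays shut on its own. Next I'll go above the brush drawer's button.

Emit:
move_arm:
  increments:
    - {"translation": [0.0875, 0.1112, 0], "turn": [0, 0, 0], "grip": 0}
    - {"translation": [0.0875, 0.1112, 0], "turn": [0, 0, 0], "grip": 0}
    - {"translation": [0.0875, 0.1112, 0], "turn": [0, 0, 0], "grip": 0}
    - {"translation": [0.0875, 0.1112, 0], "turn": [0, 0, 0], "grip": 0}
    - {"translation": [0.0875, 0.1112, -0.03], "turn": [0, 0, 0], "grip": 0}
    - {"translation": [0.0875, 0.1112, -0.058], "turn": [0, 0, 0], "grip": 0}
    - {"translation": [0.0875, 0.1112, -0.058], "turn": [0, 0, 0], "grip": 0}
    - {"translation": [0.0875, 0.1112, -0.058], "turn": [0, 0, 0], "grip": 0}

```text
time_s: 5.75
eef_pos: [0.591, 0.1191, 0.0806]
tool_rot: [0.183, -3.116, 0.005]
ft_force: [0.5, 0.1, -0.2]
finger_gap: -0.001
```

```bash
python3 - <<'E'
from h import *
s=readout.observe();print(s['eef_pos'],s['tool_rot'],s['ft_force'],s['time_s'])
a=viewer.snapshot('side'); b=viewer.snapshot('scene')
cv2.imwrite('pics/m5.png',np.hstack([cv2.resize(a[150:290,250:380],None,fx=3,fy=3),cv2.resize(b[180:320,290:420],None,fx=3,fy=3)]))
E
```

```text
[0.59102056 0.11914414 0.08063638] [ 0.18257303 -3.11641973  0.0045047 ] [ 0.45244717  0.09545657 -0.16905908] 5.75
```

View pics/m5.png

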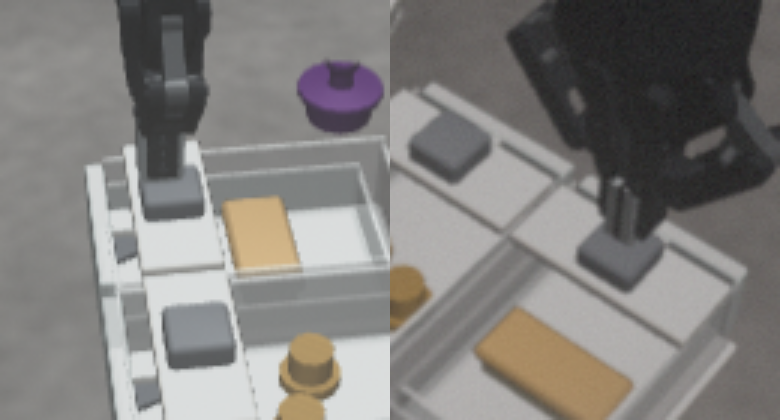

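The fingers are over the correct button. I'll nudge +5 mm in x and press.

Emit:
move_arm:
  increments:
    - {"translation": [0.005, 0.0005, 0], "turn": [0, 0.02, 0], "grip": 0}
    - {"translation": [0.005, 0.0005, -0.004], "turn": [0, 0.02, 0], "grip": 0}
    - {"translation": [0.005, 0.0005, -0.008], "turn": [0, 0.02, 0], "grip": 0}
    - {"translation": [0.005, 0.0005, -0.012], "turn": [0, 0.02, 0], "grip": 0}
    - {"translation": [0.005, 0.0005, -0.014], "turn": [0, 0.02, 0], "grip": 0}
    - {"translation": [0.005, 0.0005, -0.014], "turn": [0, 0.02, 0], "grip": 0}

```text
time_s: 6.35
eef_pos: [0.5988, 0.1197, 0.0698]
tool_rot: [0.181, -3.104, 0.001]
ft_force: [2.4, 0.4, 2.9]
finger_gap: 0.002
```

Emit:
move_arm:
  increments:
    - {"translation": [-0.001, 0, -0.003], "turn": [0, 0, 0], "grip": 0}
    - {"translation": [-0.001, 0, -0.005], "turn": [0, 0, 0], "grip": 0}
    - {"translation": [-0.001, 0, -0.005], "turn": [0, 0, 0], "grip": 0}

```text
time_s: 6.6
eef_pos: [0.5988, 0.1198, 0.0669]
tool_rot: [0.181, -3.106, -0.0]
ft_force: [-0.8, -1.0, 11.8]
finger_gap: 0.0
```

```bash
python3 - <<'E'
from h import *
s=readout.observe();print(s['eef_pos'],s['tool_rot'],s['ft_force'],s['time_s'])
a=viewer.snapshot('side'); b=viewer.snapshot('scene')
cv2.imwrite('pics/m6.png',np.hstack([cv2.resize(a[150:290,220:350],None,fx=3,fy=3),cv2.resize(b[180:320,310:440],None,fx=3,fy=3)]))
E
```

```text
[0.59877206 0.11977808 0.0669325 ] [ 1.80799129e-01 -3.10640100e+00 -3.82023589e-04] [-0.84123777 -0.96734963 11.76398658] 6.6
```

View pics/m6.png

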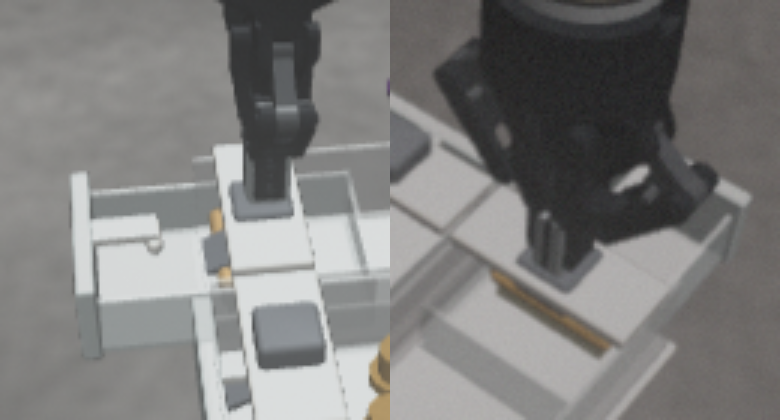

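The button is bottomed and the brush drawer has sprung out. I'll lift straight up and wait.

Emit:
move_arm:
  increments:
    - {"translation": [0, 0, 0], "turn": [0, 0, 0], "grip": 0}
    - {"translation": [0, 0, 0.01], "turn": [0, 0, 0], "grip": 0}
    - {"translation": [0, 0, 0.04], "turn": [0, 0, 0], "grip": 0}
    - {"translation": [0, 0, 0.08], "turn": [0, 0, 0], "grip": 0}
    - {"translation": [0, 0, 0.12], "turn": [0, 0, 0], "grip": 0}
    - {"translation": [0, 0, 0.16], "turn": [0, 0, 0], "grip": 0}
    - {"translation": [0, 0, 0.16], "turn": [0, 0, 0], "grip": 0}
    - {"translation": [0, 0, 0.16], "turn": [0, 0, 0], "grip": 0}
    - {"translation": [0, 0, 0.16], "turn": [0, 0, 0], "grip": 0}
    - {"translation": [0, 0, 0.16], "turn": [0, 0, 0], "grip": 0}

```text
time_s: 7.53
eef_pos: [0.5972, 0.1197, 0.225]
tool_rot: [0.181, -3.102, 0.001]
ft_force: [-1.2, 0.1, -0.0]
finger_gap: 0.001
```

```bash
python3 - <<'E'
from h import *
s=readout.observe();print(s['eef_pos'],s['ft_force'],s['time_s'])
a=viewer.snapshot('side'); b=viewer.snapshot('scene')
cv2.imwrite('pics/m7.png',np.hstack([cv2.resize(a[170:330,220:350],None,fx=3,fy=3),cv2.resize(b[160:320,290:420],None,fx=3,fy=3)]))
E
```

```text
[0.59722583 0.11968649 0.22504526] [-1.20388761  0.08451921 -0.00801359] 7.5333
```

View pics/m7.png

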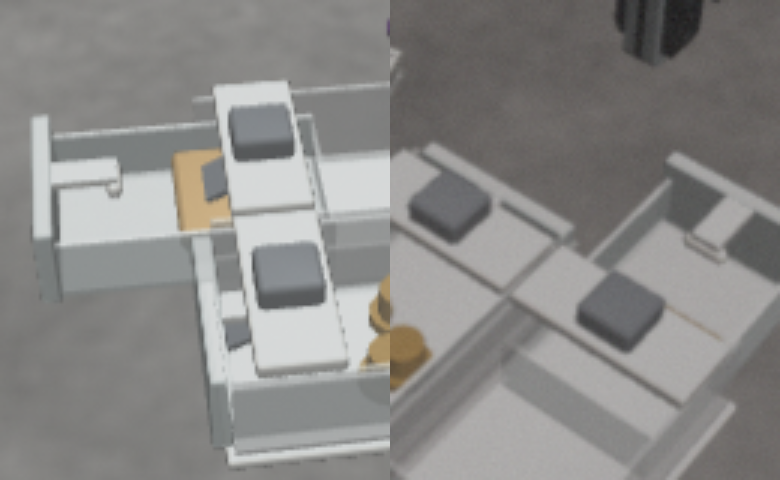

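The brush drawer is standing open, the first is still shut, and the gripper is clear. I'll wait briefly, then hand in.

Emit:
move_arm:
  increments:
    - {"translation": [0, 0, 0], "turn": [0, 0, 0], "grip": 0}
    - {"translation": [0, 0, 0], "turn": [0, 0, 0], "grip": 0}
    - {"translation": [0, 0, 0], "turn": [0, 0, 0], "grip": 0}
    - {"translation": [0, 0, 0], "turn": [0, 0, 0], "grip": 0}
    - {"translation": [0, 0, 0], "turn": [0, 0, 0], "grip": 0}
    - {"translation": [0, 0, 0], "turn": [0, 0, 0], "grip": 0}

```text
time_s: 8.13
eef_pos: [0.5976, 0.1196, 0.225]
tool_rot: [0.181, -3.103, 0.001]
ft_force: [-0.1, 0.6, 0.4]
finger_gap: 0.002
```

```bash
python3 - <<'E'
from h import *
a=viewer.snapshot('side')
o=cv2.imread('pics/m7.png')[:,:390]; n=cv2.resize(a[170:330,220:350],None,fx=3,fy=3)
print(cv2.absdiff(o,n).mean(), (cv2.GaussianBlur(cv2.absdiff(o,n),(9,9),0)>25).sum())
print(order.sign_off())
E
```

```text
0.7461502849002849 1071
the job is handed in; nothing more can be done
None
```

The open drawer is shut and the brush drawer is standing open. I handed the job in at about 8.2 s, against the 38 s limit.

- **First drawer:** I pushed it in with shut fingers to its hard stop, with about 11 N of push along x on the wrist sensor at the end. After I backed off, it stayed flush with its neighbour.
- **Brush drawer:** I pressed its catch button straight down, with about 12 N at the bottom. The drawer sprang out, and I lifted the gripper about 16 cm clear.

**Last checks:** the last pictures I viewed showed the brush drawer open, the other shut and nothing touching the robot. About 0.6 s later I compared a new side picture with the earlier one. It was nearly the same (mean difference 0.7 grey levels), but a small patch had changed. I handed in without looking at where that patch was. It may be the brush drawer's last bit of travel, but I can't confirm that. I didn't measure the final drawer openings in mm.

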